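# Square the red mooncake tin into the stamping jig

### The arm

A 6-joint arm with a two-finger parallel gripper is mounted at the origin on the work surface. World frame = base frame: x ahead of the robot, y to its left, z up, the work surface at z = 0. Lengths are in mm, angles in rad, forces in N, time in s.
With the tool pointing down it reaches from about 400 to 825 mm from the base axis. Payload 7 kg.
Tool frame: the origin (TCP) lies at the very end of the fingers, on their centre line; the grasp point (between the pads) lies 19 mm behind it; z points along the fingers, y is the line along which they close (so a half turn about z gives the same grasp; the last joint's range is limited). The gripper opens to 88 mm and grips with 3 to 60 N. Pads are 19 mm wide; open, the fingers measure 130 mm over their backs; the gripper's body (78 mm by 193 mm) begins 47 mm behind the grasp point.
Start: joints at [-1.053, 0.359, 0.012, 0, -1.224, -0.288], TCP at [153.728, -657.239, 188.961] pointing down, gripper open.
Joint ranges: [-3.07, 3.07], [-1.43, 2.12], [-1.02, 1.25], [-3.03, 1.67], [-3.05, -0], [-3.03, 3.03]. Speed limits (rad/s): [2.39, 2.39, 3.01, 3.14, 3.14, 3.14].

### API

Orientations are given as a unit quaternion [x, y, z, w].
In Python, from plant import bot gives the robot as it stands. Calls block until the motion is done:
- bot.move_ptp(position, orientation): joint-space move of the TCP to a pose.
- bot.line_to(position, velocity=150, ori=None): straight line of the TCP; ori=None keeps the orientation; velocity is the mean speed in mm/s.
- bot.move_joints(angles): joint-space move.
- bot.move_gripper(opening, force=None): finger opening in mm; force is the grip in N (None keeps the last); returns when the fingers have stopped.
- bot.pause(seconds).
- bot.solve_ik(position, orientation): joint angles nearest the present ones, or None.
- bot.read_state(): the state.
- bot.camera(name): name is "scene" or "top" or "wrist"; returns the picture (420x560x3 uint8, red, green, blue); there is no depth.
- bot.get_calibration(name): a dict with "fx", "fy", "cx", "cy" (pixels), "view" (4x4, takes a point from world to camera coordinates); the wrist camera has in their place "T_tool_cam" (4x4, takes a point from camera to tool coordinates, whose origin is the TCP and whose axes are the flange's). Camera axes: x right, y up, looking along -z (the intrinsics and any distortion apply to the point x, -y, -z); pixel columns grow to the right and rows downward; lengths in mm; the calibration is good to about 2 mm. A picture is of the moment at which its call begins: read the wrist's pose just before it. get_calibration takes no time and is no camera call.
A pose or a line that the arm cannot do raises bot.Unreachable and nothing moves.
- bot.close_job(): hands the job in; it is judged then, once.
The state is a dict: "t": time; "joint_pos": joint angles; "qvel": joint speeds; "tau": joint torques, N m; "tcp_pos": TCP position; "eef_rot": TCP orientation; "contact_force": force on the tool from outside, world axes, zero at the start; "moment": the same for the moment, N m; "width": finger opening in mm; "finger_force": force on a finger pad.
Only numpy, scipy, OpenCV 4.12 (cv2) and the standard library are available. Lean on these libraries where they do the work, as an engineer would, in place of code of your own. Each camera call takes 0.05 s, during which the arm holds its last target. There are 200 camera calls.

### The job

Lift the red mooncake tin onto the wooden bed of the stamping jig and press it snugly into the corner, upright and flat on the bed, so that its two sides bear flush and firmly against both rubber-faced fences at once and take their stamp. Finish while still holding it pressed there with the gripper's fingers: do not let go. Leave the other two tins, the paper cup and the mooncake where they are.

Things in the scene. Friction and masses are not known exactly. Their poses are not given: they have to be found in the camera images.
- red_tin: Small closed square mooncake tin, red with a brass band and lid emblem: 56 x 56 mm, 52 mm tall, flat vertical sides, rigid. Origin at the centre of its underside, z up, x and y square to its sides. The one to stamp; 100 to 210 g, starts on the table; the three tins swap places. Grip only its upper 32 mm to clear the fences, which reach 18 mm up its sides.
- jig: Stamping jig, fixed to the table: plywood bed 170 x 170 mm, 12 mm thick, origin at the centre of its underside, z up; its yaw varies. Two aluminium fences with black rubber inner faces stand along its +x and +y sides, square to each other; the other two sides are open.
- jig_corner (a point): The inner corner of the jig, at the top of the bed (12 mm above the table), where the planes of the two rubber faces meet; axes as the jig's. The free bed lies towards -x and -y of it. The seated tin's origin is 28 mm towards -x and 28 mm towards -y from this point, at its height, with the tin's sides square to the fences (any way round).
- fence_far: The fence on the jig's +x side, fixed to it, 18 mm high above the bed, 160 mm long and 20 mm thick; its rubber inner face looks to the jig's -x, through point jig_corner. Its origin coincides with the jig's. The rubber is grippy: a tin pressed hard on one fence drags along it (side force up to 0.75 of the press) and may stop short of the other.
- fence_left: The fence on the jig's +y side, fixed to it, 18 mm high above the bed, 140 mm long and 20 mm thick; its rubber inner face looks to the jig's -y, through point jig_corner. Its origin coincides with the jig's. The rubber is grippy: a tin pressed hard on one fence drags along it (side force up to 0.75 of the press) and may stop short of the other.
- blue_tin: Small closed square mooncake tin, blue with a brass band and lid emblem: 56 x 56 mm, 52 mm tall, flat vertical sides, rigid. Origin at the centre of its underside, z up, x and y square to its sides. Leave it alone.
- green_tin: Small closed square mooncake tin, green with a brass band and lid emblem: 56 x 56 mm, 52 mm tall, flat vertical sides, rigid. Origin at the centre of its underside, z up, x and y square to its sides. Leave it alone.
- paper_cup: Small empty white cup, 64 mm across the rim, 65 mm tall, standing on the table. Origin at the centre of its underside. Leave it alone.
- mooncake: Round brown mooncake, 56 mm across, 28 mm tall, on the table. Origin at the centre of its underside. Leave it alone.
Mind the look-alikes: they are no part of the job. Several things look just like the red_tin: the one meant starts farthest to the robot's right.

How it is judged:
By the outcome, as a careful person would: the job done as asked, in the order asked, and still so for the second after the job is handed in, while the arm keeps its last pose, push and grip.
It also fails if it takes over 51 s, if anything falls off the work surface, if the arm or the gripper's body presses on something with over 40 N, if the wrist force passes 120 N, or if a joint passes its speed limit or range.

## Working session

There is one attempt and no reset: what is moved stays moved. The work goes in short steps, each a Python script; the robot and the scene stay as the last script left them, time stands still between calls to the robot, and variables do not carry over. Pictures are saved under pics/ and viewed, at most 10 in all, crops included, and the job is handed in when it is done.

```bash
ls; mkdir -p pics
python3 - <<'E'
from plant import bot
import cv2, numpy as np
for n in ("scene","top"):
    im=bot.camera(n); cv2.imwrite(f"pics/{n}0.png",im[:,:,::-1]); c=bot.get_calibration(n); print(n,{k:(np.round(v,3).tolist()) for k,v in c.items()})
print(bot.get_calibration("wrist"))
s=bot.read_state();print(s)
E
```

```text
pics
scene {'fx': 500.135, 'fy': 500.135, 'cx': 281.532, 'cy': 203.629, 'view': [[0.193, 0.981, 0.009, -177.949], [-0.752, 0.142, 0.644, 387.029], [0.631, -0.131, 0.765, -1421.274], [0.0, 0.0, 0.0, 1.0]]}
top {'fx': 503.137, 'fy': 503.137, 'cx': 285.574, 'cy': 207.297, 'view': [[-0.011, -1.0, 0.014, 72.224], [0.992, -0.009, 0.126, -559.497], [-0.125, 0.015, 0.992, -1146.611], [0.0, 0.0, 0.0, 1.0]]}
{'fx': 305.7274505477522, 'fy': 305.7274505477522, 'cx': 278.7829686405916, 'cy': 211.03596787502798, 'T_tool_cam': array([[ 2.64449880e-04,  9.69548302e-01,  2.44900022e-01,
         6.56260804e+01],
       [ 9.99999087e-01,  6.80460660e-05, -1.34921828e-03,
        -9.72043719e-01],
       [-1.32479677e-03,  2.44900156e-01, -9.69547399e-01,
        -1.95983370e+02],
       [ 0.00000000e+00,  0.00000000e+00,  0.00000000e+00,
         1.00000000e+00]])}
{'t': 0.1, 'joint_pos': array([-1.05290528e+00,  3.59327691e-01,  1.11720138e-02, -2.95430637e-04,
       -1.22409746e+00, -2.88123836e-01]), 'qvel': array([-6.89630582e-04, -3.30123875e-03,  2.56709689e-03,  8.07195353e-04,
       -2.38474716e-04,  5.03711807e-05]), 'tau': array([-2.94946905e-03, -5.84164381e+01,  2.93752849e+01,  7.01557472e+00,
        1.01719686e-02, -4.27323141e-05]), 'tcp_pos': array([ 153.60524816, -656.79731736,  188.12011274]), 'eef_rot': array([-1.14581066e-01,  9.93413625e-01,  7.24519233e-04, -1.57907831e-04]), 'contact_force': array([0.67130105, 0.2449599 , 0.03697236]), 'moment': array([ 0.0590195 , -0.00217073,  0.05909676]), 'finger_force': 0.0, 'width': 87.24422414537548}
```

View pics/top0.png

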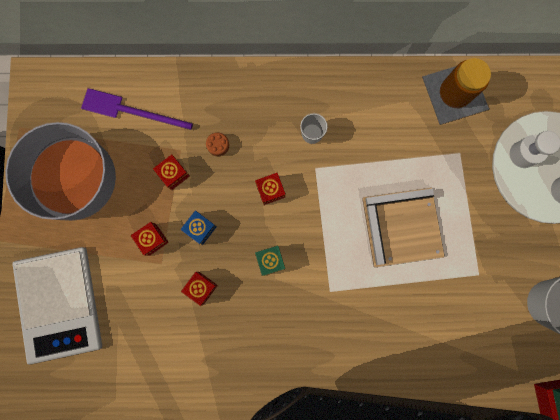

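View pics/scene0.png

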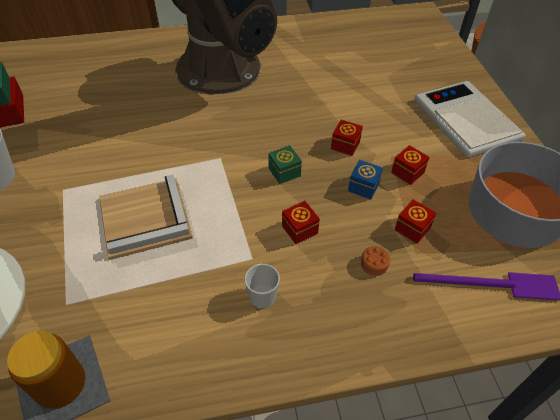

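The top view shows red-tin look-alikes at pixels (270,188), (171,171), (149,238) and (199,289), plus a red/green box at (545,400). Image right is world −y, the robot's right. That makes (270,188) the rightmost red tin; the box isn't a tin of this kind. I'll confirm in an enlarged crop and measure.

```bash
cat > h.py <<'E'
from plant import bot
import cv2, numpy as np
from scipy.spatial.transform import Rotation as R
def cast(n,px,z,st=None):
    c=bot.get_calibration(n); px=np.atleast_2d(px).astype(float)
    if n=="wrist":
        T=np.eye(4);T[:3,:3]=R.from_quat(st["eef_rot"]).as_matrix();T[:3,3]=st["tcp_pos"];M=T@c["T_tool_cam"]
    else: M=np.linalg.inv(np.array(c["view"]))
    d=np.c_[(px[:,0]-c["cx"])/c["fx"],-(px[:,1]-c["cy"])/c["fy"],-np.ones(len(px))]@M[:3,:3].T
    o=M[:3,3]; return o+d*((z-o[2])/d[:,2])[:,None]
def red(im):
    h=cv2.cvtColor(im,cv2.COLOR_RGB2HSV); return (((h[...,0]<8)|(h[...,0]>172))&(h[...,1]>150)&(h[...,2]>60)).astype(np.uint8)*255
def quat(yaw): # tool down, tool x along world yaw
    return (R.from_euler("z",yaw)*R.from_quat([1,0,0,0])).as_quat()
E
python3 - <<'E'
from h import *
im=cv2.imread("pics/top0.png")
a=cv2.resize(im[155:285,240:460],None,fx=3.5,fy=3.5,interpolation=cv2.INTER_CUBIC)
b=cv2.resize(im[340:420,500:560],(120,160)); a[-160:,:120]=b
cv2.imwrite("pics/crop.png",a)
for p in [(270,187),(171,170),(148,237),(198,288)]: print(p,cast("top",p,52).round(0))
print("scene",cast("scene",(301,214),52), "cornr",cast("top",[(378,203),(405,228),(370,190),(437,190),(375,265),(446,258)],12).round(0))
print("reach of box",cast("top",(550,400),50), bot.read_state()["tcp_pos"])
E
```

```text
(270, 187) [[606. 103.  52.]]
(171, 170) [[648. 333.  52.]]
(148, 237) [[492. 383.  52.]]
(198, 288) [[376. 267.  52.]]
scene [[606.43723464 102.04080919  52.        ]] cornr [[ 571. -156.   12.]
 [ 511. -218.   12.]
 [ 603. -137.   12.]
 [ 602. -300.   12.]
 [ 424. -144.   12.]
 [ 438. -313.   12.]]
reach of box [[ 120.70601857 -517.0241416    50.        ]] [ 153.60524816 -656.79731736  188.12011274]
```

View pics/crop.png

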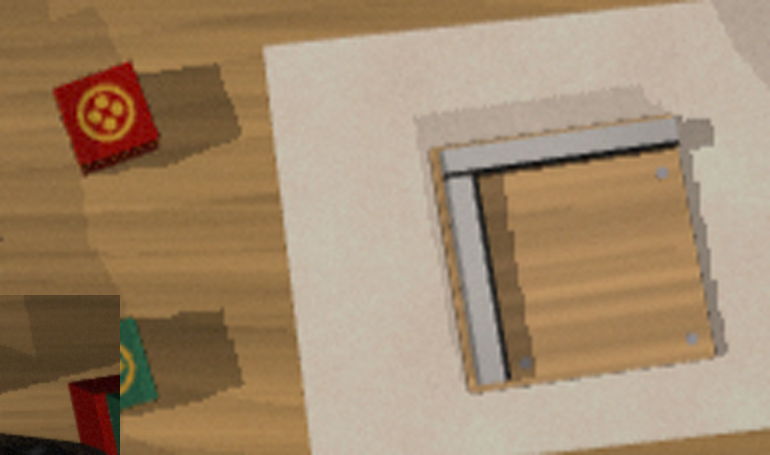

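The crop confirms it: the tin at top pixel (270,188) is red with a brass emblem, and both views put it at about (606,103,52). The jig has black rubber edges on its far and left fences. Next I'll take wrist pictures over the jig and the tin.

Run:
```python
from h import *
import pickle
print(bot.solve_ik([660,-190,150],quat(np.pi)), bot.solve_ik([680,103,150],quat(np.pi)))
out={}
for n,p in (("jig",[660,-190,150]),("tin",[685,103,150])):
    bot.move_ptp(p,quat(np.pi)); bot.pause(0.3)
    s=bot.read_state(); im=bot.camera("wrist"); out[n]=(s,im); cv2.imwrite(f"pics/w_{n}.png",im[:,:,::-1]); print(s["t"],s["tcp_pos"])
    print(s["contact_force"])
pickle.dump(out,open("w.pkl","wb"))
a=np.vstack([out[k][1][:,:,::-1] for k in out]);
s,im=out["tin"]
for c in cv2.findContours(red(im),cv2.RETR_EXTERNAL,cv2.CHAIN_APPROX_NONE)[0]:
    if cv2.contourArea(c)>500: print(cv2.minAreaRect(c), cast("wrist",[cv2.minAreaRect(c)[0]],52,s))
```

```text
[ 0.00272835  0.40169101 -0.01319937  0.         -1.15590595 -1.57352467] [ 0.43295319  0.40319999 -0.01085249  0.         -1.15674385 -2.00374951]
2.85 [ 659.86178023 -190.41651933  150.01181048]
[ 0.14132873  0.43274354 -0.12951235]
4.3333 [685.11855444 101.84790597 150.02350227]
[-0.20307161 -0.57539842 -0.38369137]
((484.48614501953125, 148.24205017089844), (39.96680450439453, 81.11998748779297), 29.835540771484375) [[633.06878801 295.45630509  52.        ]]
((522.7744750976562, 161.71749877929688), (58.5069694519043, 71.1251220703125), 55.491477966308594) [[645.72295577 334.07129685  52.        ]]
((280.45159912109375, 117.94657897949219), (62.40574645996094, 61.20048904418945), 69.62356567382812) [[605.46046264 102.90416045  52.        ]]
```

View pics/w_jig.png

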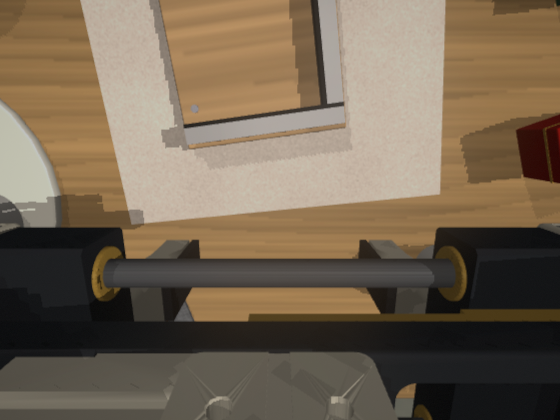

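View pics/w_tin.png

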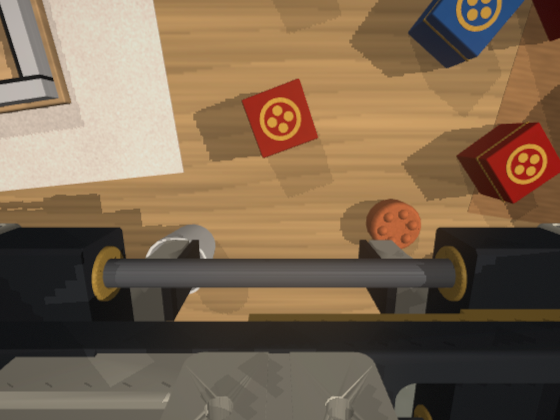

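Wrist jig view: the far fence's rubber band runs (185,127)–(343,104) and the left fence's runs (314,0)–(322,105), with the corner near (324,106). Wrist tin view: the red tin is centred at (280,118) and stands clear, with the cup at (180,245) and the mooncake at (393,224). Now I'll fit the rubber edges and the tin's corners.

Run:
```python
from h import *
import pickle
o=pickle.load(open("w.pkl","rb"))
s,im=o["tin"]; m=red(im); c=max([c for c in cv2.findContours(m,cv2.RETR_EXTERNAL,cv2.CHAIN_APPROX_NONE)[0] if 230<c[:,0,0].mean()<330],key=cv2.contourArea)
w=cast("wrist",c[:,0],52,s)[:,:2]; r=cv2.minAreaRect(w.astype(np.float32)); print("tin",r)
s,im=o["jig"]; g=cv2.cvtColor(im,cv2.COLOR_RGB2GRAY)
print(g[30,305:340],g[80,305:340]); print(g[95:135,230],g[95:135,300])
def fit(p,z):
    w=cast("wrist",p,z,s)[:,:2]; v=cv2.fitLine(w.astype(np.float32),cv2.DIST_HUBER,0,.01,.01).ravel(); return v
T=45
L1=[];L2=[];F1=[];F2=[]
for y in range(3,98,3):
    k=np.where(g[y,300:340]<T)[0]+300
    if len(k): L1.append((k[0],y+.5)); L2.append((k[-1]+1,y+.5))
for x in range(195,312,3):
    k=np.where(g[98:135,x]<T)[0]+98
    if len(k): F1.append((x+.5,k[0])); F2.append((x+.5,k[-1]+1))
for n,A,B in (("left",L1,L2),("far",F1,F2)):
    for e,P in (("inner",A),("outer",B)):
        for z in (12,30):
            v=fit(P,z); print(n,e,z,"dir deg",np.degrees(np.arctan2(v[1],v[0])),v[2:])
def X(a,b): 
    t=np.linalg.solve(np.c_[a[:2],-b[:2]],b[2:]-a[2:]); return a[2:]+t[0]*a[:2]
for zl in (12,30):
    for zf in (12,30): print(zl,zf,X(fit(L1,zl),fit(F1,zf)))
```

```text
tin ((606.2609252929688, 102.44794464111328), (55.373497009277344, 55.114967346191406), 19.879919052124023)
[ 99  99  99  99 100  99  99 100  72  45  41  46  47  48  48  90 152 167
 167 167 166 166 166 166 166 166 165 166 166 166 166 166 163 147 159] [ 97  97  97  97  98  98  99  99  99  98  98  98  98  67  47  46  50  52
  52  52 146 168 168 168 168 168 168 168 168 168 168 167 168 168 169]
[143 142 142 140 139 139 140 140 140 141 143 146 148 149 149 148 147 145
 145 144 144 143 117  63  47  46  77 135 163 163 163 163 163 163 163 163
 163 163 163 163] [119 121 122 122 123 123 123 122 122 121 120 119 102  65  53  53  78 136
 168 169 169 169 169 169 169 169 169 169 169 169 169 169 169 160 144 139
 139 131 120 144]
left inner 12 dir deg 8.057495 [ 500.34344 -155.22621]
left inner 30 dir deg 8.057621 [ 505.4156 -157.1723]
left outer 12 dir deg 6.0548787 [ 502.69388 -153.10016]
left outer 30 dir deg 6.0545063 [ 507.63937 -155.16083]
far inner 12 dir deg -83.4447 [ 582.2206 -263.8305]
far inner 30 dir deg -83.44426 [ 582.88007 -259.92355]
far outer 12 dir deg -80.74885 [ 584.2405  -263.94687]
far outer 30 dir deg -80.746895 [ 584.79114 -260.03363]
12 12 [ 568.62964 -145.55933]
12 30 [ 569.7195  -145.40504]
30 12 [ 568.9309  -148.18066]
30 30 [ 570.0207  -148.02638]
```

Run:
```python
from h import *
import pickle
o=pickle.load(open("w.pkl","rb"))
s,im=o["jig"]; g=cv2.cvtColor(im,cv2.COLOR_RGB2GRAY).astype(float)
def cross(v,k0,step,lev): # subpixel crossing
    k=k0
    while v[k]<lev: k+=step
    f=(lev-v[k-step])/(v[k]-v[k-step]); return k-step+f*step+.5
L=[[],[]];F=[[],[]]
for y in range(3,98,3):
    v=g[y,295:345]; k=v.argmin()
    L[0].append((295+cross(v,k,-1,72),y+.5)); L[1].append((295+cross(v,k,1,100),y+.5))
for x in range(195,310,3):
    v=g[95:135,x]; k=v.argmin()
    F[0].append((x+.5,95+cross(v,k,-1,85))); F[1].append((x+.5,95+cross(v,k,1,105)))
def fit(p,z): return cv2.fitLine(cast("wrist",p,z,s)[:,:2].astype(np.float32),cv2.DIST_HUBER,0,.01,.01).ravel()
def X(a,b):
    t=np.linalg.solve(np.c_[a[:2],-b[:2]],b[2:]-a[2:]); return a[2:]+t[0]*a[:2]
for n,P in (("left",L),("far",F)):
    for e in (0,1):
        for z in (12,30): v=fit(P[e],z); print(n,e,z,np.degrees(np.arctan2(v[1],v[0])),v[2:])
print("corner",X(fit(L[0],12),fit(F[0],12)),X(fit(L[0],12),fit(F[0],30)))
# scene-view check of corner reprojection in top
c=bot.get_calibration("top")
p=np.array([569,-145.5,12,1]); q=np.array(c["view"])@p; print(c["cx"]-c["fx"]*q[0]/q[2],c["cy"]+c["fy"]*q[1]/q[2])
```

```text
left 0 12 7.855565 [ 513.78265 -154.4026 ]
left 0 30 7.855378 [ 518.1305  -156.39308]
left 1 12 7.666051 [ 502.62857 -149.09096]
left 1 30 7.6660767 [ 507.57758 -151.3677 ]
far 0 12 -82.30333 [ 574.152   -209.95833]
far 0 30 -82.30348 [ 575.24634 -208.95471]
far 1 12 -82.182335 [ 579.10925 -218.56189]
far 1 30 -82.1823 [ 579.93646 -217.0946 ]
corner [ 565.6762 -147.2428] [ 566.88385 -147.07617]
373.78678800672577 204.06416808892763
```

Jig yaw is about 7.75°, and its corner is near (566,−147). The tin is at (606.2,102.5), yaw 19.9°, and measures about 55 mm across its top against 56 nominal. Now the grasp and lift.

Run:
```python
from h import *
q=quat(np.pi+np.radians(19.88)); 
bot.move_ptp([606.2,102.5,110],q); bot.line_to([606.2,102.5,23],120); 
s=bot.read_state(); print(s["tcp_pos"],s["contact_force"])
bot.move_gripper(50,60); s=bot.read_state(); print(s["t"],s["width"],s["finger_force"],s["contact_force"],s["tcp_pos"])
bot.line_to([606.2,102.5,130],150); bot.pause(.2); s=bot.read_state(); print(s["t"],s["width"],s["finger_force"],s["contact_force"])
cv2.imwrite("pics/w_held.png",bot.camera("wrist")[:,:,::-1])
th=np.radians(7.75); q2=quat(np.pi+th); Rj=np.array([[np.cos(th),-np.sin(th)],[np.sin(th),np.cos(th)]])
p=np.array([566.2,-147.2])+Rj@[-28-14,-28-14]
bot.move_ptp([*p,110],q2); bot.line_to([*p,42],100); bot.pause(.3)
s=bot.read_state(); print(p,s["t"],s["width"],s["tcp_pos"],s["contact_force"],s["moment"])
cv2.imwrite("pics/scene1.png",bot.camera("scene")[:,:,::-1])
a=cv2.imread("pics/scene1.png"); cv2.imwrite("pics/scene1c.png",cv2.resize(a[130:290,50:330],None,fx=2.8,fy=2.8))
```

```text
[606.93171535 102.69180941  23.58625577] [ 0.35272402 -0.3710785   0.30102018]
6.525 50.289957480071514 0.0 [-5.27504446e-01 -4.91836070e-01 -4.40517540e-04] [606.19864444 102.48353077  22.98828917]
7.5917 49.88793168180865 0.0 [ 0.25846944 -0.71156482 -0.11037013]
[ 530.24737138 -194.48010676] 9.95 50.370294675354735 [ 530.55279327 -194.52118342   42.50772339] [-0.14383446  0.44954318 -0.88266562] [ 0.00854295 -0.02443821 -0.03015899]
```

View pics/scene1c.png

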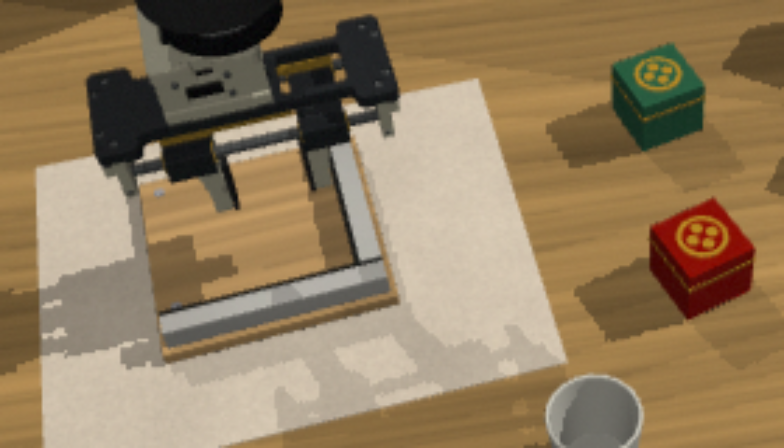

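The grasp missed: width is 50 mm with no finger force, and the scene picture shows empty fingers with the red tin still at its place (scene pixel (300,222)). I'll check where the fingers really are against the reported TCP.

Run:
```python
from h import *
a=cv2.imread("pics/w_held.png"); b=cv2.imread("pics/scene1.png")
cv2.imwrite("pics/cmp.png",np.hstack([cv2.resize(a[:,60:500],(400,382)),cv2.resize(b[0:420,0:440],(400,382))]))
print("finger mid at z42",cast("scene",[(132,205),(163,198)],42.5))
s=bot.read_state(); print(s["tcp_pos"],R.from_quat(s["eef_rot"]).as_matrix().round(3),s["width"])
```

```text
finger mid at z42 [[ 510.57770335 -234.94103011   42.5       ]
 [ 503.1269767  -171.17148056   42.5       ]]
[ 530.43590556 -194.5379679    42.38821665] [[-0.991 -0.135  0.001]
 [-0.135  0.991 -0.   ]
 [-0.001 -0.    -1.   ]] 49.990351732935856
```

View pics/cmp.png

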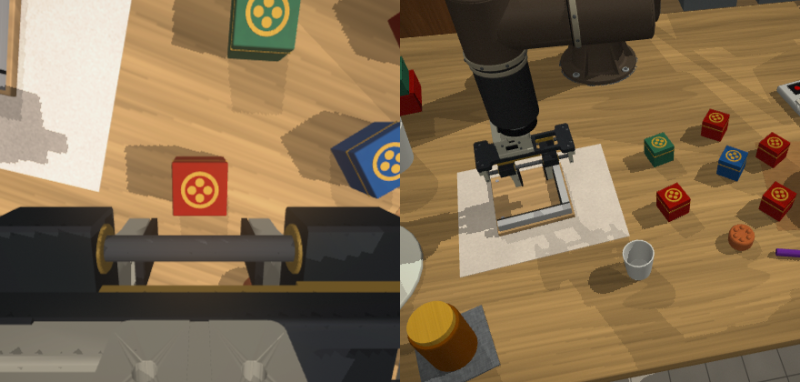

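In the wrist picture the fingertips show at rows of about 240–257, but a TCP at the calibrated offset would project to row 234. The scene cast of the tips also suggests they sit about 25–40 mm higher than reported. So the fingers really end short of the stated TCP and closed above the lid. I'll measure the offset by gently probing bare table at (600,−20).

Run:
```python
from h import *
q=quat(np.pi)
p=bot.read_state()["tcp_pos"]; bot.line_to([p[0],p[1],120],200)
bot.move_ptp([600,-20,45],q); bot.pause(.1); s=bot.read_state(); b=s["contact_force"]; print(s["t"],s["tcp_pos"],b)
z=45
while z>-38:
    z-=3 if z<30 else 8
    bot.line_to([600,-20,z],60); s=bot.read_state()
    f=s["contact_force"]-b
    if abs(f[2])>3: break
print("stop",z,s["t"],s["tcp_pos"],f,s["width"])
im=bot.camera("scene")[:,:,::-1]; cv2.imwrite("pics/probe.png",cv2.resize(im[80:250,120:340],None,fx=3.5,fy=3.5))
```

```text
11.4667 [599.8041122  -20.85867443  45.11436154] [ 0.65988926 -0.94680651 -0.11082138]
stop -40 17.7833 [600.11783803 -20.01369385 -37.38317804] [-9.93649131  2.63324587 24.8611214 ] 50.0149548583891
```

View pics/probe.png

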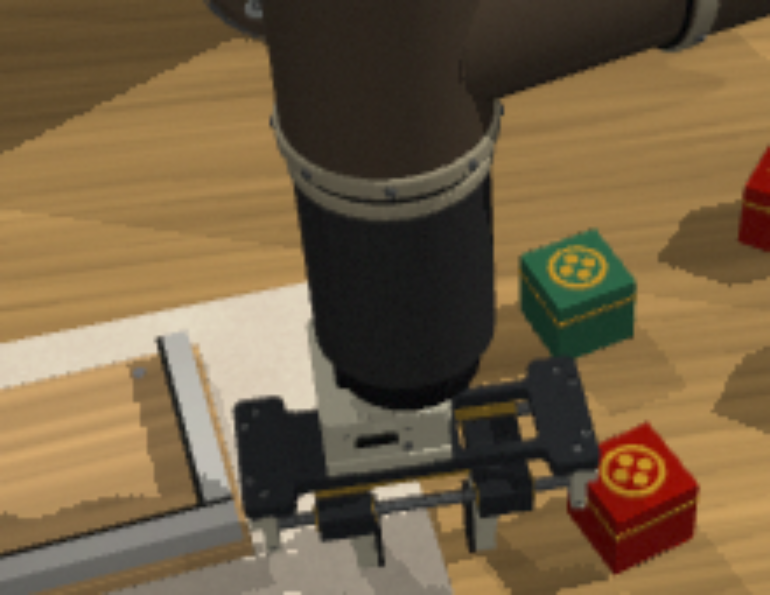

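The fingertips touched the table at a reported TCP z of about −37, and the red tin (crop (632,490)) hasn't moved. So the tips end 37 mm short of the stated TCP. I'll check the sideways offset with the same picture, then grasp with that correction.

```bash
echo 'OFF=37.2' >> h.py
python3 - <<'E'
from h import *
print("tips",cast("scene",[(226,241),(258,237)],0).round(1), cast("scene",[(132,205),(163,198)],79.6).round(1))
bot.line_to([600,-20,40],200); bot.move_gripper(88)
s=bot.read_state(); print(s["t"],s["width"],s["contact_force"])
im=bot.camera("scene"); cs=[c for c in cv2.findContours(red(im),cv2.RETR_EXTERNAL,cv2.CHAIN_APPROX_NONE)[0] if cv2.contourArea(c)>300]
a=cv2.imread("pics/scene0.png")[:,:,::-1]; ca=[c for c in cv2.findContours(red(a),cv2.RETR_EXTERNAL,cv2.CHAIN_APPROX_NONE)[0] if cv2.contourArea(c)>300]
print([np.round(cv2.minAreaRect(c)[0],1) for c in cs],[np.round(cv2.minAreaRect(c)[0],1) for c in ca])
E
```

```text
tips [[607.  -54.5   0. ]
 [609.2  12.    0. ]] [[ 543.7 -227.1   79.6]
 [ 536.6 -166.3   79.6]]
19.2083 87.59476508499407 [-0.67221753 -0.54060399  0.43107318]
[array([300.1, 221.7]), array([414.6, 220.4]), array([411.2, 158.4]), array([346., 137.]), array([ 11.5, 101.5])] [array([300.2, 215.9]), array([414.5, 220.5]), array([409.4, 164.2]), array([346., 137.]), array([ 11.5, 101.5])]
```

The sideways offset is negligible: the tips' midpoint is about (598,−21) after allowing for half the pad width. Next I'll re-check the tin from above and grasp with the corrected height.

Run:
```python
from h import *
q=quat(np.pi+np.radians(19.88))
bot.move_ptp([606.2,102.5,90],q); bot.pause(.1)
s=bot.read_state(); im=bot.camera("wrist"); cv2.imwrite("pics/w_pre.png",im[:,:,::-1])
c=[c for c in cv2.findContours(red(im),cv2.RETR_EXTERNAL,cv2.CHAIN_APPROX_NONE)[0] if cv2.contourArea(c)>500 and 200<c[:,0,0].mean()<360]
for k in c: r=cv2.minAreaRect(cast("wrist",k[:,0],52,s)[:,:2].astype(np.float32)); print(r)
if any(np.hypot(*(np.array(cv2.minAreaRect(cast("wrist",k[:,0],52,s)[:,:2].astype(np.float32))[0])-[606,102.5]))<15 for k in c):
    bot.line_to([606.2,102.5,23-OFF],120); bot.pause(.1)
    s=bot.read_state(); print(s["tcp_pos"],s["contact_force"])
    bot.move_gripper(45,60); s=bot.read_state(); print(s["t"],s["width"],s["finger_force"],s["contact_force"],s["tcp_pos"])
    if s["width"]>52:
        bot.line_to([606.2,102.5,55],150); bot.pause(.2); s=bot.read_state(); print(s["t"],s["width"],s["finger_force"],s["contact_force"])
```

```text
((605.36181640625, 102.06466674804688), (55.93620681762695, 55.21904373168945), 19.84337615966797)
[606.86217805 102.75763068 -13.25192176] [0.43430125 0.29069127 0.10183713]
21.7417 55.85909019596177 60.000030398368835 [-1.42093806  0.62166584  1.29882631] [606.2069365  102.55536762 -14.12290679]
22.55 55.68873171628709 59.99933838844299 [-0.06566138 -0.2715514  -0.71482529]
```

Gripped: width 55.9 mm, 60 N. Next I'll carry it over the jig, set it down lightly and feel for each fence.

```bash
cat >> h.py <<'E'
th=np.radians(7.76); Rj=np.array([[np.cos(th),-np.sin(th)],[np.sin(th),np.cos(th)]]); C=np.array([566.2,-147.2])
qj=quat(np.pi+th)
def go(u,z,v=40): bot.line_to([*(C+Rj@np.array(u)),z],v)
def force():
    bot.pause(.04); f=bot.read_state()["contact_force"]; return np.r_[Rj.T@f[:2],f[2]]
def upos():
    p=bot.read_state()["tcp_pos"]; return np.r_[Rj.T@(p[:2]-C),p[2]]
E
python3 - <<'E'
from h import *
bot.move_ptp([*(C+Rj@[-42,-42]),45],qj); go([-42,-42],2.5,100); bot.pause(.15)
b=force(); print("b",b,bot.read_state()["t"]); z=2.5
while z>-7:
    z-=1; go([-42,-42],z); f=force()-b
    if f[2]>3: break
print("bed",z,f,upos(),bot.read_state()["t"])
if f[2]>3:
    z+=.3 if f[2]<8 else .6
    u=[-42,-33]; go(u,z,60)
    while u[1]<-20:
        u[1]+=1; go(u,z); f=force()-b
        if f[1]<-5: break
    print("y",u,z,f,upos()); uy=u[1]
    u=[-33,uy-2.0]; go([-42,uy-2.0],z); go(u,z,60)
    while u[0]<-20:
        u[0]+=1; go(u,z); f=force()-b
        if f[0]<-5: break
    print("x",u,z,f,upos(),bot.read_state()["t"],bot.read_state()["width"])
np.save("b.npy",b)
im=bot.camera("scene")[:,:,::-1]; cv2.imwrite("pics/fit.png",cv2.resize(im[110:280,50:270],None,fx=3.5,fy=3.5))
E
```

```text
b [-0.95984179  0.03609971 -1.09363198] 24.4917
bed -2.5 [0.26443158 0.58528347 5.23507347] [-41.77154319 -42.06663949  -2.14782744] 25.95
y [-42, -27] -2.2 [ 0.95673821 -8.66869916  1.23776722] [-41.97345976 -27.91096069  -2.14800362]
x [-32, -29.0] -2.2 [-7.67125049 -0.0801245  14.7128959 ] [-34.99279248 -28.92266005  -2.0716391 ] 28.8417 55.91468141097198
```

View pics/fit.png

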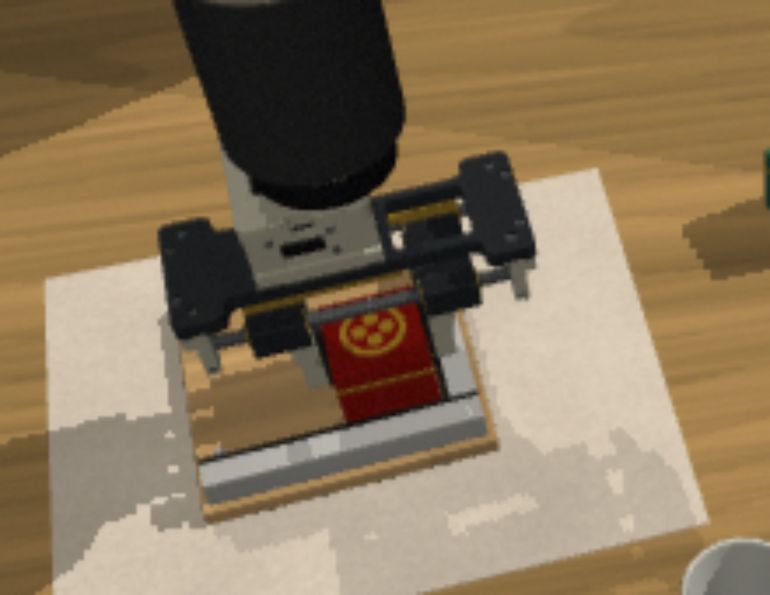

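The picture shows the tin held behind the far fence and beside the left one, but x stalled at −35 with 15 N on the bed. That looks like drag on the bed rather than fence contact. I'll unload z and feel again, logging each step.

Run:
```python
from h import *
b=np.load("b.npy"); print(upos(),force()-b)
z=-2.2; u=[-36,-29.0]
for z in (-1.7,-1.2,-.7):
    go(u,z); f=force()-b; print(z,f.round(1),upos().round(2))
    if f[2]<1: break
for x in (-34,-33,-32,-31,-30,-29,-28,-27,-26,-25,-24):
    u[0]=x; go(u,z); f=force()-b; print(u,z,f.round(1),upos().round(2))
    if f[0]<-6 or f[2]>12: break
s=bot.read_state(); print(s["t"],s["width"],R.from_quat(s["eef_rot"]).as_matrix().round(4)[:,2])
cv2.imwrite("pics/w_fit.png",bot.camera("wrist")[:,:,::-1])
```

```text
[-34.99650065 -28.90145821  -2.08176389] [-8.10557872 -0.2492228  13.2490397 ]
-1.7 [ 0.9 -0.4 -0.1] [-36.21 -28.76  -2.07]
[-34, -29.0] -1.7 [ 0.6 -0.7 -0.1] [-33.73 -28.9   -1.92]
[-33, -29.0] -1.7 [ 0.9 -0.   0.5] [-32.95 -28.99  -1.72]
[-32, -29.0] -1.7 [ 1.1 -0.6 -0. ] [-31.97 -28.99  -1.7 ]
[-31, -29.0] -1.7 [ 1.1 -0.3 -0.6] [-30.96 -29.    -1.71]
[-30, -29.0] -1.7 [1.  0.4 0.7] [-29.96 -28.97  -1.7 ]
[-29, -29.0] -1.7 [-0.1 -0.1  0.6] [-28.98 -29.    -1.7 ]
[-28, -29.0] -1.7 [-1.1  0.6  0.7] [-28.43 -28.95  -1.81]
[-27, -29.0] -1.7 [-3.7 -0.4  3. ] [-28.42 -28.93  -1.92]
[-26, -29.0] -1.7 [-7.5  0.7  5. ] [-28.48 -28.91  -2.05]
31.85 55.57552586704965 [-0.004  0.    -1.   ]
```

The x fence touches at −28.4 (about 3 N/mm) and the y fence near −28.0 (about 10 N/mm), both within a millimetre of the expected −28. Now I'll seat it: light contact on both fences, then raise both presses together.

Run:
```python
from h import *
b=np.load("b.npy"); z=-1.7
go([-28.8,-29],z); go([-28.8,-28.3],z); print((force()-b).round(1),upos().round(2))
x,y=-28.3,-28.3
for k in range(16):
    f=force()-b
    if f[0]<-12 and f[1]<-12: break
    if min(f)<-22 or f[2]>30: print("limit"); break
    if f[1]>-12 and f[1]>=f[0]-1: y+=.3
    if f[0]>-12 and f[0]>=f[1]-1: x+=.8
    go([x,y],z,30); print(round(x,1),round(y,1),(force()-b).round(1),upos().round(2))
s=bot.read_state(); M=R.from_quat(s["eef_rot"]).as_matrix(); print(s["t"],s["width"],s["finger_force"],M[:,2].round(4),np.degrees(np.arctan2(M[1,1]*0-M[1,0],-M[0,0])),s["moment"])
im=bot.camera("scene")[:,:,::-1]; w=bot.camera("wrist")[:,:,::-1]
cv2.imwrite("pics/fin.png",np.hstack([cv2.resize(im[150:270,80:220],(480,411)),cv2.resize(w[100:300,200:360],(320,400)).copy() if 0 else cv2.resize(w[60:360,160:400],(320,411))]))
```

```text
[ 0.9 -0.7  0.7] [-28.37 -28.27  -1.64]
-27.5 -28.0 [-3.1 -0.1  3.2] [-28.37 -28.01  -1.86]
-27.5 -27.7 [-3.5 -2.6  2.6] [-28.34 -27.94  -1.86]
-27.5 -27.4 [-3.7 -4.8  2.7] [-28.36 -27.94  -1.88]
-26.7 -27.4 [-7.2 -3.4  4. ] [-28.39 -27.91  -1.89]
-26.7 -27.1 [-6.6 -6.4  3. ] [-28.41 -27.94  -1.87]
-25.9 -26.8 [-8.8 -7.6  4.2] [-28.44 -27.91  -1.87]
-25.1 -26.5 [ -9.9 -10.    6.8] [-28.44 -27.88  -1.86]
-25.1 -26.2 [ -9.9 -11.4   6.4] [-28.41 -27.89  -1.84]
-24.3 -25.9 [-13.6 -12.    9. ] [-28.47 -27.83  -1.86]
35.4833 55.74756664515349 60.002135038375854 [-0.0064 -0.0022 -1.    ] 7.726557629019816 [-5.53449698  4.14331136  0.04291824]
```

View pics/fin.png

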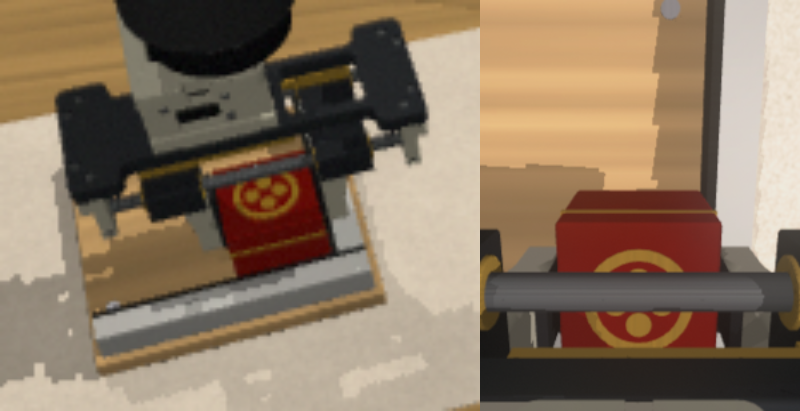

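The final picture shows the tin hard in the corner, lid level, no gap at the rubber, with about 13 N on each fence. The tool leans 0.4° from the push, so I'll level it, keep a light press down, check that it holds steady, and hand in.

Run:
```python
from h import *
b=np.load("b.npy"); x,y,z=-24.3,-25.9,-2.1; cor=R.identity()
for k in range(3):
    a=R.from_quat(bot.read_state()["eef_rot"]).as_matrix()[:,2]
    cor=R.from_rotvec(0.9*np.cross(a,[0,0,-1]))*cor
    bot.line_to([*(C+Rj@[x,y]),z],20,ori=(cor*R.from_quat(qj)).as_quat()); bot.pause(.15)
    f=force()-b; s=bot.read_state(); print(f.round(1),upos().round(2),R.from_quat(s["eef_rot"]).as_matrix()[:,2].round(4))
    x+=.6*(f[0]>-11); y+=.3*(f[1]>-11)
for k in range(3): bot.pause(.4); print((force()-b).round(1),upos().round(2))
s=bot.read_state();print(s["t"],s["width"],s["finger_force"])
```

```text
[-13.4 -11.9  10.1] [-28.25 -27.83  -1.98] [-3.e-04 -3.e-04 -1.e+00]
[-13.1 -11.2  10.6] [-28.24 -27.83  -1.99] [-0. -0. -1.]
[-12.6 -12.2   9.8] [-28.18 -27.82  -1.97] [ 1.e-04  0.e+00 -1.e+00]
[-12.3 -12.3   9.4] [-28.21 -27.82  -1.97]
[-12.5 -12.2  10.3] [-28.2  -27.83  -1.99]
[-12.8 -12.1   9.6] [-28.21 -27.81  -1.99]
38.2333 55.771420257876024 60.00324189662933
```

Level and steady: about 12.5 N on both fences, within 0.2 mm of nominal in x and y, grip 60 N. Handing in.

```bash
python3 -c "
from plant import bot
print(bot.close_job())"
```

```text
the job is handed in; nothing more can be done
None
```

The job is handed in at about 38 s: the right-hand red tin is level on the bed and still gripped at 60 N, pressed into the corner with about 12 N on each fence; an earlier grasp missed because the fingers end 37 mm short of the stated TCP, which I corrected for.

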